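# Park the bench magnifier and slide the board out

## Robot

A 7-joint arm with a two-finger parallel gripper is mounted at the origin on the work surface. World frame = base frame: x ahead of the robot, y to its left, z up, the work surface at z = 0. Lengths are in mm, angles in rad, forces in N, time in s.
With the tool pointing down it reaches from about 375 to 925 mm from the base axis. Payload 3.1 kg.
Tool frame: the origin (TCP) lies midway between the tips of the shut fingers; the grasp point (between the pads) lies 19 mm behind it (grip_depth is the distance from the TCP to the grasp point, in mm); z points along the fingers, y is the line along which they close (so a half turn about z gives the same grasp; the last joint's range is limited). The gripper opens to 85 mm and grips with 20 to 120 N. Pads are 22 mm wide; open, the fingers measure 114 mm over their backs; the gripper's body (76 mm by 85 mm) begins 54 mm behind the grasp point. The pads swing forward as they close: fully open they stand 13 mm farther back than shut.
Start: joints at [1.231, 0.383, 0.044, 1.598, -0.018, 1.161, -0.05], TCP at [155.663, -631.087, 203.569] pointing down, gripper open.
Joint ranges: [-2.61, 2.61], [-0.41, 2.15], [-1.48, 1.57], [0, 2.5], [-1.57, 4.71], [0.05, 1.97], [-2.85, 2.85]. Speed limits (rad/s): [2.79, 2.79, 3.14, 3.14, 3.14, 3.14, 3.14].

## Interface

Orientations are given as a unit quaternion [x, y, z, w].
In Python, from station import observe, get_image, hand_in, spot_in, tip_of, grip_depth gives the robot as it stands. The module is installed in compiled form; this text tells all that it offers.
- The arm moves only by the tool step_arm, never from a script. Its argument "motion" is a list that holds one entry, the list of rows, each a list of 6 numbers: the shift along the tool's x, y, z scaled (see below), then the turn, a rotation vector about the tool's x, y, z scaled (see below). A call has 1 to 8 rows; each row shifts and turns the commanded pose from where the row before left it, along the tool's axes as they then stand; what a row does not reach is not made up. The controller multiplies each number of a shift by 0.2 m and each number of a turn by 5 degrees. A row lasts 1/12 s, in which the tool goes at most 41.7 mm and 7.16 degrees, less where a joint would pass 70% of its speed; a pose out of reach is approached as far as the arm can. A call with a number of a shift or a turn outside -1 to 1 is refused whole. A call with a gripper value outside its range is refused whole. "fingers" is the opening, from -1 (shut) to 1 (fully open), so that 0 is half open, set as the call begins (left out, the last holds). The fingers move at their own pace and stop on an object; "force" is the grip in N (left out, the last holds). Time passes only in rows, so rows that do not move let the fingers close. It gives the time, the measured TCP pose, the force, the opening and the grip force at its end, in the units of the state.
- observe(): the state, without advancing time (a new reading comes with each control period).
- get_image(name): name is "scene" or "side" or "wrist"; returns a dict with "pixels" (384x512x3 uint8, red, green, blue), "camera_matrix" (3x3 intrinsics, pixels), "k1" (the pictures are not rectified: a ray, as slopes to the right and down, at radius r is drawn at 1 + k1 r^2 times it, then the intrinsics apply), "view" (4x4, takes a point from world to camera coordinates); the wrist camera has in their place "tool_from_camera" (4x4, takes a point from camera to tool coordinates, whose origin is the TCP and whose axes are the flange's). Camera axes: x right, y down, z forward; pixel columns grow to the right and rows downward; lengths in mm; the calibration is good to about 2 mm. A picture is of the moment at which its call begins: read the wrist's pose just before it. There is no depth.
- hand_in(): hands the job in; it is judged then, once.
Trained networks look in the newest picture that a camera, given by its name, has taken for a name from the list of things; names that differ only in an ending like _2 or _b are one class to them, and where a whole thing is asked for, a point or a joint stands for the part that bears it (a point fixed in the world has none). Each returns a list of dicts, best first, with "p" (0 to 1); they miss things now and then, are a little off and sometimes report something else, mostly with a low value. They report only what shows in the picture. A call takes as long as a camera call.
- spot_in(camera, name): "location" ([row, column] in pixels, amid what is visible of it).
- tip_of(camera, name): "location" ([row, column] in pixels: a listed point, or the origin of a listed thing).
The state is a dict: "t": time; "joints": joint angles; "joint_vel": joint speeds; "tau": joint torques, N m; "eef_pos": TCP position; "tcp_rot": TCP orientation; "wrist_force": force on the tool from outside, world axes, zero at the start; "torque": the same for the moment, N m; "finger_gap": finger opening in mm; "grasp_force": force on a finger pad.
Only numpy, scipy, OpenCV 4.12 (cv2) and the standard library are available. Lean on these libraries where they do the work, as an engineer would, in place of code of your own. Each camera call takes 0.05 s, during which the arm holds its last target. There are 200 camera calls.

## Task

The board under the bench magnifier has been inspected. With your fingertips, gently push the magnifier's round head up, past its balance point, so that it tips back and stays raised by itself, without touching its counterweight; then push the board carriage along its rails, away from you, until it is fully home against its stop. Nothing needs gripping, and the other things on the bench stay where they are.

Things in the scene. Friction and masses are not known exactly. Their poses are not given: they have to be found in the camera images.
- stand: Grey fixed base. Origin on the bench below the hinge axis, under a post of 26 mm diameter. x points away from the head (lowered head and arm lie along -x, towards the robot's left); y is level, along hinge axis and rails; z up. A 12 mm thick base lies under post and rails. Rails run from y = -70 to +180 mm at x = -165 mm: +y, with a stop block, is away from the robot.
- hinge (a point): Middle of the hinge axis at the top of the post, 150 mm above the bench; the axis is the stand's y. Fixed.
- magnifier (a joint): Angle of arm and head, rad: 0 = lowered, arm level; grows as the head rises; 1.45 = upper stop, nearly upright. No spring, little friction, damped: let go below its balance point (at about 0.78) it sinks to 0, above it tips to 1.45 by itself in about 2 s and stays. Lifting at the front edge takes 1.3 to 2 N, plus under 1 N damping at 0.5 rad/s.
- front_edge (a point): Lower front edge of the round head, the point farthest from the hinge (227 mm out along the arm, 138 mm above the bench when lowered); moves with the head. Push up under it with a fingertip slanted in from beyond it (from the robot's left). The head is a flat disc, white ring with clear lens, 124 mm diameter, 24 mm thick, its centre on the arm's centre line 165 mm from the hinge.
- counterweight (a point): Dark steel cylinder, 48 mm diameter, 36 mm long (along the hinge axis), this point is its centre; on a cranked rod on the hinge's other side, 45 mm behind and 80 mm above the hinge when lowered. It swings down behind the post as the head goes up. Not to be touched.
- carriage (a joint): Travel of the board carriage along the stand's +y, m: 0 = under the head, 0.130 = fully home against the stop at the long end. It starts at 0 to 0.03 and stays where it is left; it takes 1.5 N plus 8 N per m/s.
- push_face (a point): Centre of the carriage's flat -y face, the one to push: 100 mm wide (along the stand's x), 18 to 52 mm above the bench, this point at 35 mm. The carriage is a grey block 100 x 100 x 34 mm with a green circuit board on it, tallest parts 64 mm above the bench; it moves along the stand's +y.
- spool: Solder spool, 60 mm diameter, 40 mm tall, on the bench before the near (-y) end of the rails. Origin under its centre. Leave alone.
- flux_jar: Small jar, 44 mm diameter, 55 mm tall, on the bench between rails and post on the +y side. Origin under its centre. Leave alone.
- pliers: Pliers 160 mm long, 18 mm high, lying flat on the bench. Origin 10 mm short of the pivot, on the bench. Leave alone.
- screwdriver: Screwdriver 170 mm long, lying on the bench. Leave alone.
- mug: White mug, 80 mm diameter, 90 mm tall, origin under its centre. Leave alone.
- multimeter: Multimeter 150 x 75 x 40 mm, lying flat, origin under its centre. Leave alone.
- tape_roll: Black tape roll, 56 mm diameter, 20 mm high, lying flat, origin under its centre. Leave alone.

How it is judged:
By the outcome, as a careful person would: the job done as asked, in the order asked, and still so for the second after the job is handed in, with the robot touching nothing.
It also fails if it takes over 56 s, if anything falls off the work surface, if the arm or the gripper's body presses on something with over 40 N, if the wrist force passes 120 N, or if a joint passes its speed limit or range.

## Working session

There is one attempt and no reset: what is moved stays moved. The work goes in short steps, Python scripts to look and compute and a tool call to move; the robot and the scene stay as the last step left them, time stands still between calls to the robot, and variables do not carry over. Pictures are saved under pics/ and viewed, at most 10 in all, crops included, and the job is handed in when it is done.

Besides the shell and the picture viewer there is one more tool, called after "Request:" as name([rows], argument=value, ...), one row to a line, values as JSON. step_arm: Moves the arm, as the interface text tells. Its arguments: {"type":"object","properties":{"motion":{"type":"array"},"fingers":{"type":"number"},"force":{"type":"number"}},"required":["motion"]}

```bash
mkdir -p pics
cat > h.py <<'E'
import numpy as np, cv2
from station import *
from scipy.spatial.transform import Rotation as R
def cam(n):
    im=get_image(n); cv2.imwrite(f'pics/{n}_{observe()["t"]:.2f}.png',im['pixels'][...,::-1]); return im
def ray(im,rc):
    K=im['camera_matrix'];d=np.array([(rc[1]-K[0,2])/K[0,0],(rc[0]-K[1,2])/K[1,1]])
    u=d.copy()
    for _ in range(20): u=d/(1+im['k1']*(u@u))
    V=im['view'];Rm=V[:3,:3];return -Rm.T@V[:3,3],Rm.T@np.r_[u,1]
def atz(im,rc,z):
    o,v=ray(im,rc);return o+v*(z-o[2])/v[2]
def tri(a,b):
    A=np.zeros((3,3));y=np.zeros(3)
    for o,v in (a,b):
        v=v/np.linalg.norm(v);P=np.eye(3)-np.outer(v,v);A+=P;y+=P@o
    p=np.linalg.solve(A,y);return p
def proj(im,p):
    q=im['view']@np.r_[p,1];u=q[:2]/q[2];u=u*(1+im['k1']*(u@u));K=im['camera_matrix'];return [K[1,1]*u[1]+K[1,2],K[0,0]*u[0]+K[0,2]]
E
python3 - <<'E'
from h import *
np.set_printoptions(precision=1,suppress=True)
I={n:cam(n) for n in('scene','side')}
for n in I: print(n,ray(I[n],[192,256]))
Z=dict(stand=0,hinge=150,front_edge=138,counterweight=230,push_face=35,spool=0,flux_jar=0,pliers=0,mug=0,multimeter=0,tape_roll=0,screwdriver=0)
for k,z in Z.items():
    r={}
    for n in I:
        t=tip_of(n,k)
        if t: r[n]=t[0]; print(k,n,round(t[0]['p'],2),np.array(t[0]['location']),atz(I[n],t[0]['location'],z))
    if len(r)==2: print('   tri',tri(*[ray(I[n],r[n]['location']) for n in I]))
print(observe())
a=[cv2.imread(f'pics/{f}') for f in __import__('os').listdir('pics')]
E
ls pics
```

```text
scene (array([1445.1, -347.4,  761.6]), array([-0.8,  0.3, -0.5]))
side (array([  30.6,  801.6, 1038.4]), array([ 0.4, -0.6, -0.7]))
stand scene 0.98 [257.2 168. ] [ 594.3 -270.     0. ]
stand side 0.81 [178.3 289.1] [ 592.6 -256.     0. ]
   tri [ 594.  -266.4   -4.6]
hinge scene 0.91 [216.2 164.4] [ 592.5 -263.7  150. ]
hinge side 0.97 [147.5 293.6] [ 588.2 -271.4  150. ]
   tri [ 588.4 -266.   150.3]
front_edge scene 0.83 [200.7 243.2] [580.7 -23.7 138. ]
front_edge side 0.58 [183.  260.6] [590.6 -39.1 138. ]
   tri [587.2 -29.1 145.1]
counterweight scene 0.92 [192.7 146.2] [ 581.5 -300.7  230. ]
counterweight side 0.68 [129.5 303.4] [ 562.9 -294.1  230. ]
   tri [ 567.6 -301.1  222.9]
push_face scene 0.58 [231.9 221.8] [578.8 -94.9  35. ]
push_face side 0.74 [198.2 274.8] [561.9 -91.7  35. ]
   tri [566.9 -94.5  27.8]
spool scene 0.41 [213.2 202.1] [ 412.4 -116.1    0. ]
spool side 0.5 [218.1 310.4] [ 412.9 -103.1    0. ]
   tri [ 412.6 -112.    -3.9]
flux_jar scene 0.84 [280.2 197.5] [ 716.6 -210.8    0. ]
pliers scene 0.71 [271.4 134.4] [ 618.5 -369.8    0. ]
pliers side 0.53 [
[... 355 characters left out ...]
64 [189.2 345.9] [455.5 457.2   0. ]
tape_roll side 0.72 [338.1 209.6] [435.2 469.6   0. ]
   tri [440.4 467.4 -10.8]
screwdriver scene 0.81 [238.2 288.4] [644.3 109.2   0. ]
screwdriver side 0.72 [230.8 231.2] [624.4 106.    0. ]
   tri [631.8 108.2  -6.4]
{'t': 1.3, 'joints': array([ 1.2,  0.4,  0. ,  1.6, -0. ,  1.2, -0. ]), 'joint_vel': array([-0., -0.,  0.,  0.,  0.,  0., -0.]), 'tau': array([  0. , -43.3,   1. , -25. ,   0. ,   0. ,   0. ]), 'eef_pos': array([ 155.6, -631.1,  203.5]), 'tcp_rot': array([ 1. ,  0.1,  0. , -0. ]), 'wrist_force': array([-0.4,  0. ,  0.7]), 'torque': array([-0. ,  0. ,  0.1]), 'grasp_force': 0.0, 'finger_gap': 85.49133767236987}
scene_0.05.png
side_0.10.png
```

Run:
```python
import cv2,numpy as np
a=cv2.imread('pics/scene_0.05.png')[120:320,60:420];b=cv2.imread('pics/side_0.10.png')[90:330,130:370]
cv2.imwrite('pics/a.png',cv2.resize(a,None,fx=2.2,fy=2.2,interpolation=cv2.INTER_CUBIC));cv2.imwrite('pics/b.png',cv2.resize(b,None,fx=2.5,fy=2.5,interpolation=cv2.INTER_CUBIC))
```

```text
(no output)
```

View pics/a.png

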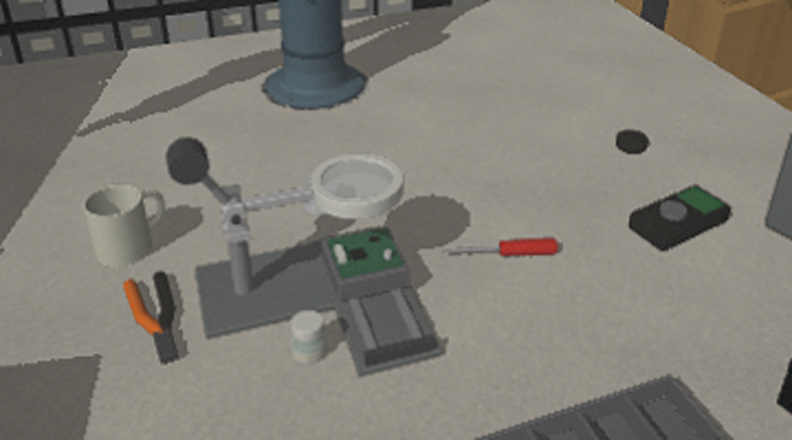

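View pics/b.png

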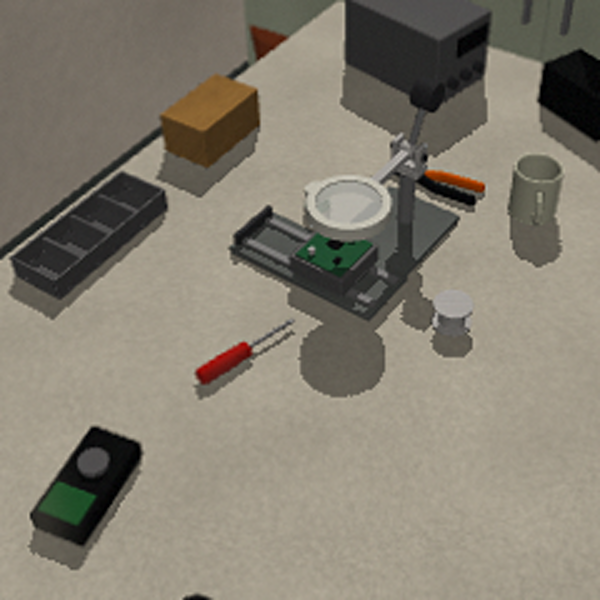

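Scene view: head ring is at crop (360,185), counterweight at (187,160), and the carriage is below the head with its stop towards the camera. Side view: head is at (347,205), the spool at (452,310) lies at the near end of the rails, and nothing stands beyond the head's left edge except the flat screwdriver. Next I fit the stand pose.

Run:
```python
from h import *
from scipy.optimize import least_squares
np.set_printoptions(precision=1,suppress=True)
I={n:cam(n) for n in('scene','side')}
L=dict(stand=[0,0,0],hinge=[0,0,150],front_edge=[-227,0,138],counterweight=[45,0,230])
obs=[(n,np.array(p,float),np.array(t[0]['location']),k) for n in I for k,p in L.items() if (t:=tip_of(n,k))]
a=np.linspace(0,2*np.pi,60)
disc=np.array([[-165+62*np.cos(t),62*np.sin(t),z] for t in a for z in(138,162)])
def W(q,p): c,s=np.cos(q[2]),np.sin(q[2]); return np.array([q[0]+c*p[0]-s*p[1],q[1]+s*p[0]+c*p[1],p[2]])
blob={}
for n in I:
    g=I[n]['pixels'].astype(int);q0=np.array([590,-266,-np.pi/2])
    h=np.array([proj(I[n],W(q0,p)) for p in disc]);lo,hi=h.min(0)-8,h.max(0)+8
    m=np.zeros(g.shape[:2],np.uint8);lo=lo.astype(int);hi=hi.astype(int)
    m[lo[0]:hi[0],lo[1]:hi[1]]=(g.min(2)>175)[lo[0]:hi[0],lo[1]:hi[1]]
    c=max(cv2.findContours(m,cv2.RETR_EXTERNAL,cv2.CHAIN_APPROX_NONE)[0],key=len)[:,0]
    print(n,'blob',c.min(0),c.max(0),'model',h.min(0)[::-1],h.max(0)[::-1]);blob[n]=np.r_[c.min(0),c.max(0)][[1,0,3,2]]
def res(q):
    r=[(proj(I[n],W(q,p))-o) for n,p,o,k in obs]
    return np.ravel(r)
s=least_squares(res,[590,-266,-np.pi/2],loss='soft_l1')
for (n,p,o,k),e in zip(obs,res(s.x).reshape(-1,2)): print(n,k,e)
print(s.x[:2],'yaw',round(s.x[2],3))
for n in I:
    h=np.array([proj(I[n],W(s.x,p)) for p in disc]);print(n,'fit box',h.min(0)[::-1],h.max(0)[::-1])
q=s.x
for k,p in dict(front=[-227,0,138],face0=[-165,-50,35],face1=[-165,80,35]).items(): print(k,W(q,p))
for n in I:
    for t in tip_of(n,'push_face')[:2]: print(n,t['p'],atz(I[n],t['location'],35))
    for t in tip_of(n,'carriage')[:1]+spot_in(n,'carriage')[:1]: print(n,'carr',t['p'],atz(I[n],t['location'],45))
o=observe();print(o['t'],o['eef_pos'],R.from_quat(o['tcp_rot']).as_matrix())
```

```text
scene blob [215 212] [217 212] model [198.4 189.5] [240.8 220.1]
side blob [254 161] [285 180] model [252.9 157.9] [287.2 184.9]
scene stand [-0.   0.4]
scene hinge [-17.2  46.9]
scene front_edge [ 1.5 -0.2]
scene counterweight [ 4.9 -5.3]
side stand [0.8 1.6]
side hinge [-0.9  3. ]
side front_edge [ 4.7 -0.2]
side counterweight [-1.2 -7.4]
[ 590.1 -264.8] yaw -1.552
scene fit box [198.5 188.9] [240.8 219.4]
side fit box [253.4 158.3] [287.8 185.4]
front [585.7 -37.8 138. ]
face0 [ 536.9 -100.8   35. ]
face1 [666.9 -98.3  35. ]
scene 0.71 [580.3 -95.1  35. ]Traceback (most recent call last):
  File "<stdin>", line 30, in <module>
ValueError: it knows: counterweight, flux_jar, front_edge, hinge, mug, multimeter, pliers, push_face, screwdriver, spool, stand, tape_roll
```

Request:
step_arm([
  [[0,0,-0.2,0,0,0],[0,0,-0.2,0,0,0],[0,0,-0.2,0,0,0],[0,0,-0.2,0,0,0],[0,0,-0.15,0,0,0]],
], fingers=-1)

```text
t: 2.27
eef_pos: [155.8, -631.8, 398.1]
tcp_rot: [0.993, 0.121, 0.0, 0.002]
wrist_force: [0.0, -0.6, 0.8]
finger_gap: 25.8
grasp_force: 0.0
```

Request:
step_arm([
  [[0.08,-0.08,0,0,0,0],[0.125,-0.126,0,0,0,0],[0.125,-0.126,0,0,0,0],[0.125,-0.126,0,0,0,0],[0.125,-0.126,0,0,0,0],[0.125,-0.126,0,0,0,0],[0.125,-0.126,0,0,0,0],[0.125,-0.126,0,0,0,0]],
])

```text
t: 2.93
eef_pos: [295.6, -396.9, 393.8]
tcp_rot: [0.993, 0.121, 0.0, 0.0]
wrist_force: [0.5, -0.1, 0.3]
finger_gap: 0.0
grasp_force: 0.0
```

Request:
step_arm([
  [[0.125,-0.126,0,0,0,0],[0.125,-0.126,0,0,0,0],[0.125,-0.126,0,0,0,0],[0.125,-0.126,0,0,0,0],[0.125,-0.126,0,0,0,0],[0.125,-0.126,0,0,0,0],[0.125,-0.126,0,0,0,0],[0.125,-0.126,0,0,0,0]],
])

```text
t: 3.6
eef_pos: [441.4, -153.3, 393.9]
tcp_rot: [0.993, 0.121, 0.0, 0.0]
wrist_force: [0.8, -1.1, -0.3]
finger_gap: 0.3
grasp_force: 0.0
```

Request:
step_arm([
  [[0.125,-0.126,0,0,0,0],[0.125,-0.126,0,0,0,0],[0.125,-0.126,0,0,0,0],[0.125,-0.126,0,0,0,0],[0.125,-0.126,0,0,0,0],[0.125,-0.126,0,0,0,0],[0.125,-0.126,0,0,0,0],[0.125,-0.126,0,0,0,0]],
])

```text
t: 4.27
eef_pos: [587.5, 89.9, 393.8]
tcp_rot: [0.993, 0.12, 0.0, 0.0]
wrist_force: [-0.8, -0.8, 0.4]
finger_gap: 0.3
grasp_force: 0.0
```

Request:
step_arm([
  [[0,0,0,0,0,0.86],[0,0,0,0,0,0.86],[0,0,0,0,0,0.86],[0,0,0,-1,0,0],[0,0,0,-1,0,0],[0,0,0,-1,0,0]],
])

```text
t: 4.77
eef_pos: [587.3, 87.7, 394.5]
tcp_rot: [0.991, 0.007, 0.002, 0.132]
wrist_force: [-0.3, -0.1, -0.6]
finger_gap: -0.1
grasp_force: 0.0
```

Run:
```python
from h import *
o=observe();print(o['t'],o['joints'].round(3),o['eef_pos'],R.from_quat(o['tcp_rot']).as_matrix().round(3))
```

```text
4.7667 [ 0.17   0.284 -0.675  1.418  0.412  1.624 -2.057] [587.3335699   87.73644436 394.50031671] [[ 1.     0.013  0.006]
 [ 0.014 -0.965 -0.263]
 [ 0.002  0.263 -0.965]]
```

Request:
step_arm([
  [[0,0,0,-1,0,0],[0,0,0,-1,0,0],[0,0,0,-1,0,0],[0,0,0,-1,0,0],[0,0,0,-1,0,0]],
])

```text
t: 5.18
eef_pos: [587.0, 89.3, 394.3]
tcp_rot: [0.939, 0.008, 0.004, 0.344]
wrist_force: [-0.1, -0.9, -1.0]
finger_gap: -0.1
grasp_force: 0.0
```

Run:
```python
from h import *
o=observe();print(o['t'],o['joints'].round(3),o['eef_pos'],R.from_quat(o['tcp_rot']).as_matrix().round(3))
```

```text
5.1833 [-0.095  0.412 -0.636  1.403  0.78   1.865 -2.248] [587.01809975  89.3295241  394.29973751] [[ 1.     0.012  0.012]
 [ 0.017 -0.764 -0.645]
 [ 0.002  0.645 -0.764]]
```

Request:
step_arm([
  [[0,-0.08,0.138,0,0,0],[0,-0.08,0.138,0,0,0],[0,-0.08,0.138,0,0,0],[0,-0.08,0.138,0,0,0],[0,-0.08,0.138,0,0,0],[0,-0.08,0.138,0,0,0],[0,-0.08,0.138,0,0,0],[0,-0.08,0.138,-1,0,0]],
])

```text
t: 5.85
eef_pos: [590.2, 40.1, 144.7]
tcp_rot: [0.923, 0.003, 0.005, 0.384]
wrist_force: [1.3, -1.4, 1.9]
finger_gap: 0.6
grasp_force: 0.0
```

Run:
```python
from h import *
I={n:cam(n) for n in('scene','side')}
o=observe();print(o['t'],o['joints'].round(3),o['eef_pos'],o['wrist_force'],R.from_quat(o['tcp_rot']).as_matrix().round(3))
p=o['eef_pos']
c=[]
for n in I:
    r,q=map(int,proj(I[n],p));print(n,r,q)
    t=tip_of(n,'front_edge');print(t[:1], proj(I[n],[586,-38,138]))
    c.append(cv2.resize(I[n]['pixels'][r-55:r+55,q-65:q+65,::-1],None,fx=3,fy=3,interpolation=cv2.INTER_CUBIC))
cv2.imwrite('pics/c.png',np.hstack(c))
```

```text
5.95 [-0.111  0.651 -0.553  1.688  0.912  1.561 -2.545] [581.46413115  43.36111818 131.21142808] [-1.42332519 -0.6536858  -1.57597991] [[ 1.     0.027 -0.002]
 [ 0.018 -0.704 -0.71 ]
 [-0.02   0.71  -0.704]]
scene 198 263
[{'location': [201.3, 245.2], 'p': 0.64}] [np.float64(202.54386739002825), np.float64(239.4196378317574)]
side 198 249
[] [np.float64(183.63769777405926), np.float64(261.5165686732797)]
```

View pics/c.png

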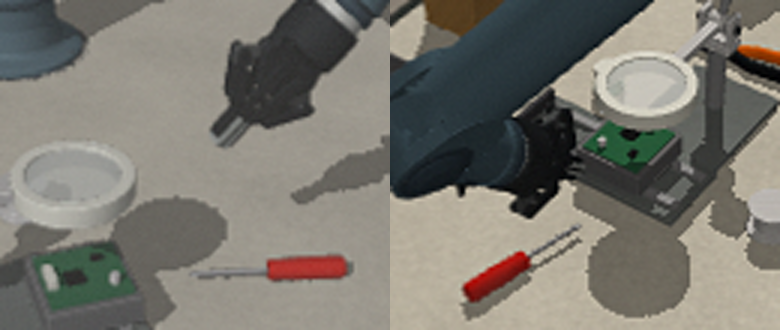

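Left panel: ring spans about columns 200.7–243.5, rows 190–219, and the fingertips are clear of it to its right. Right panel: ring spans columns 250.7–286.3. Compared with the model, the head is about 4 mm further in x and 6 mm further in y, so I take the front edge at (589,-31,138).

Request:
step_arm([
  [[0.013,0.012,0.09,0,0,0],[0.013,0.012,0.09,0,0,0],[0.013,0.012,0.09,0,0,0],[0,0.045,0.045,0,0,0],[0,0.045,0.045,0,0,0],[0,0.045,0.045,0,0,0],[0,0,0,0,0,0],[0,0,0,0,0,0]],
])

```text
t: 6.72
eef_pos: [597.4, -37.4, 110.9]
tcp_rot: [0.924, 0.006, 0.004, 0.383]
wrist_force: [-0.1, 0.8, 0.3]
finger_gap: 0.0
grasp_force: 0.0
```

Run:
```python
from h import *
I={n:cam(n) for n in('scene','side')}
o=observe();print(o['t'],o['joints'].round(3),o['eef_pos'],o['wrist_force'],R.from_quat(o['tcp_rot']).as_matrix().round(3))
p=o['eef_pos']
c=[]
for n in I:
    r,q=map(int,proj(I[n],p));print(n,r,q)
    c.append(cv2.resize(I[n]['pixels'][r-40:r+40,q-55:q+55,::-1],None,fx=3.6,fy=3.6,interpolation=cv2.INTER_CUBIC))
cv2.imwrite('pics/d.png',np.hstack(c))
```

```text
6.8167 [-0.01   0.636 -0.514  1.753  0.981  1.445 -2.512] [597.13154947 -35.2818844  109.85615259] [-0.27511767 -0.37133457 -0.64681501] [[ 1.     0.011  0.014]
 [ 0.018 -0.708 -0.706]
 [ 0.002  0.706 -0.708]]
scene 211 241
side 188 258
```

View pics/d.png

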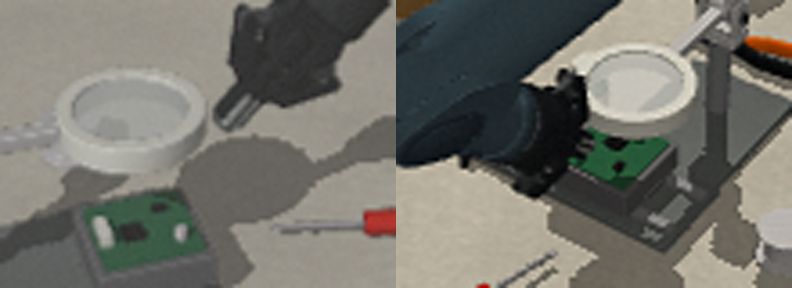

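Left: tip is visible at about pixel (206,248), where I project the TCP at (211,241). Right: the tips are near (190,255) against a projected (188,258). I'll triangulate the visible tip and check with the wrist camera.

Run:
```python
from h import *
np.set_printoptions(precision=1,suppress=True)
o=observe();I={n:cam(n) for n in('scene','side','wrist')}
a,b=ray(I['scene'],[205.7,247.7]),ray(I['side'],[189.7,255.5])
print('tip tri',tri(a,b),o['eef_pos'])
w=I['wrist'];T=w['tool_from_camera'];print(T)
Rt=R.from_quat(o['tcp_rot']).as_matrix()
def wp(p,tool=False):
    t=np.array(p) if tool else Rt.T@(np.array(p)-o['eef_pos'])
    q=np.linalg.inv(T)@np.r_[t,1];u=q[:2]/q[2];u=u*(1+w['k1']*(u@u));K=w['camera_matrix'];return [K[1,1]*u[1]+K[1,2],K[0,0]*u[0]+K[0,2]]
print('tcp',wp([0,0,0],1),'edge',wp([589,-31,138]))
for k in('front_edge','push_face','spool'): print(k,tip_of('wrist',k)[:2])
print(spot_in('wrist','front_edge')[:1])
ed=np.array([589,-31,138]);c=np.array([589,-93,150])
im=w['pixels'][...,::-1].copy()
for s in np.linspace(0,2*np.pi,40):
    for z,col in((138,(0,0,255)),(162,(255,0,0))):
        r,q=wp([589.5+62*np.cos(s),-93+62*np.sin(s),z]);
        if 0<r<384 and 0<q<512: cv2.circle(im,(int(q),int(r)),1,col,-1)
r,q=wp([0,0,0],1);cv2.circle(im,(int(q),int(r)),3,(0,255,255),1)
cv2.imwrite('pics/w1.png',im)
```

```text
tip tri [594.1 -13.  124.9] [597.1 -35.3 109.9]
[[   0.    -1.    -0.3   77.2]
 [   1.     0.     0.     0.3]
 [  -0.    -0.3    1.  -171.1]
 [   0.     0.     0.     1. ]]
tcp [np.float64(229.58364211081982), np.float64(250.73018548049885)] edge [np.float64(258.462069418144), np.float64(279.2917811591128)]
front_edge [{'location': [256.5, 283.0], 'p': 0.76}]
push_face [{'location': [220.2, 240.0], 'p': 0.65}, {'location': [255.8, 283.0], 'p': 0.39}]
spool []
[{'location': [214.8, 356.7], 'p': 0.84}]
```

View pics/w1.png

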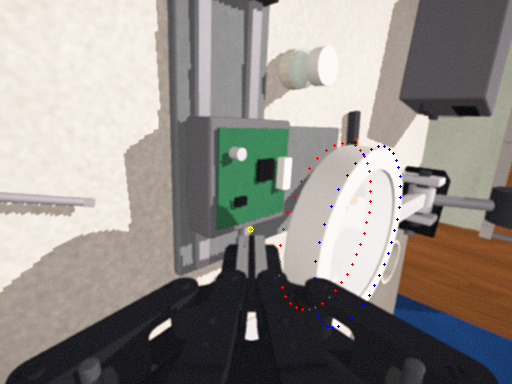

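Wrist view: ring matches the model overlay within about 3 mm, and the front edge is detected at (256,283) against a predicted (258,279). The pale pad tips end at the projected TCP (230,251), so the pose is right and the tip is under the edge. I'll start the lift.

Request:
step_arm([
  [[-0.02,0.03,-0.03,0,0,0],[-0.015,0.03,-0.03,0,0,0],[0,0.03,-0.03,0,0,0],[0,0.03,-0.03,0,0,0],[0,0.035,-0.025,0,0,0],[0,0.035,-0.025,0,0,0],[0,0.035,-0.025,0,0,0],[0,0.035,-0.025,0,0,0]],
])

```text
t: 7.83
eef_pos: [589.9, -42.6, 178.1]
tcp_rot: [0.924, 0.007, 0.003, 0.383]
wrist_force: [0.1, 0.5, 0.9]
finger_gap: -0.1
grasp_force: 0.0
```

Run:
```python
from h import *
I={n:cam(n) for n in('scene','side','wrist')}
o=observe();print(o['t'],o['joints'].round(3),o['eef_pos'],o['wrist_force'],R.from_quat(o['tcp_rot']).as_matrix().round(3))
c=[]
for n in('scene','wrist'):
    x=I[n]['pixels'][...,::-1]
    c.append(cv2.resize(x[140:260,150:310] if n=='scene' else x,(400,300),interpolation=cv2.INTER_CUBIC))
cv2.imwrite('pics/e.png',np.hstack(c))
```

```text
7.9833 [ 0.019  0.529 -0.537  1.748  0.933  1.5   -2.422] [590.3263191  -42.38587845 177.97079437] [-0.05469637 -0.42799652 -0.21917746] [[ 1.     0.01   0.013]
 [ 0.016 -0.707 -0.707]
 [ 0.002  0.707 -0.707]]
```

View pics/e.png

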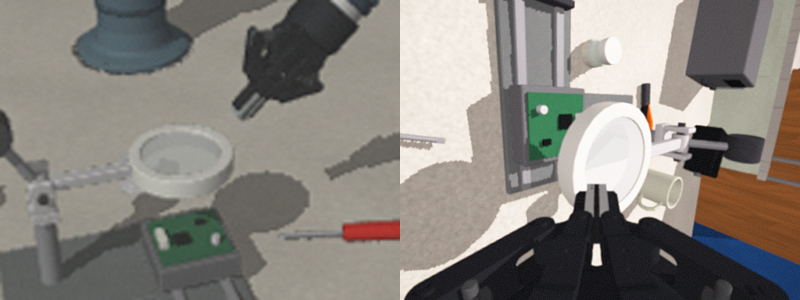

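The head is still level (ring at panel (180,160)) and the finger has come up past it on the outside, so the tip was not under the edge. I'll compare the visible tip with the projected TCP in enlarged views.

```bash
ls pics
python3 - <<'E'
from h import *
import glob
np.set_printoptions(precision=1,suppress=True)
o=observe();I={n:cam(n) for n in('scene','side','wrist')};print(o['t'],o['eef_pos'])
Rt=R.from_quat(o['tcp_rot']).as_matrix();w=I['wrist'];T=w['tool_from_camera']
def wp(p):
    t=Rt.T@(np.array(p)-o['eef_pos']);q=np.linalg.inv(T)@np.r_[t,1];u=q[:2]/q[2];u=u*(1+w['k1']*(u@u));K=w['camera_matrix'];return [K[1,1]*u[1]+K[1,2],K[0,0]*u[0]+K[0,2]]
def tile(img,n,tcp,zt):
    r0,c0=[int(v) for v in proj(I[n],tcp)];k=8
    x=cv2.resize(img[r0-19:r0+19,c0-25:c0+25],(400,304),interpolation=cv2.INTER_NEAREST)
    d=zt
    for s,col in((0,(0,0,255)),(25,(0,255,255)),(73,(0,255,0))):
        r,c=proj(I[n],tcp-d*s);cv2.circle(x,(int((c-c0+25)*k),int((r-r0+19)*k)),3,col,-1)
    for e in([589,-31,138],[586,-38,138]):
        r,c=proj(I[n],e);cv2.drawMarker(x,(int((c-c0+25)*k),int((r-r0+19)*k)),(255,0,255),0,10)
    return x[:300]
a=tile(cv2.imread(sorted(glob.glob('pics/scene_6.*'))[0]),'scene',np.array([597.1,-35.3,109.9]),np.array([.014,-.706,-.708]))
b=tile(I['scene']['pixels'][...,::-1].copy(),'scene',o['eef_pos'],Rt[:,2])
c=tile(I['side']['pixels'][...,::-1].copy(),'side',o['eef_pos'],Rt[:,2])
im=w['pixels'][...,::-1].copy()
for s in np.linspace(0,2*np.pi,50):
    for z,col in((138,(0,0,255)),(162,(255,0,0))):
        r,q=wp([589.5+62*np.cos(s),-93+62*np.sin(s),z]);cv2.circle(im,(int(q),int(r)),1,col,-1)
r,q=wp(o['eef_pos']);cv2.circle(im,(int(q),int(r)),3,(0,255,255),1)
cv2.imwrite('pics/f.png',np.vstack([np.hstack([a,b]),np.hstack([c,cv2.resize(im,(400,300))])]))
E
```

```text
a.png
b.png
c.png
d.png
e.png
scene_0.05.png
scene_1.35.png
scene_5.90.png
scene_6.77.png
scene_6.87.png
scene_7.88.png
side_0.10.png
side_1.40.png
side_5.95.png
side_6.82.png
side_6.92.png
side_7.93.png
w1.png
wrist_6.97.png
wrist_7.98.png
7.9833 [590.3 -42.4 178. ]
```

View pics/f.png

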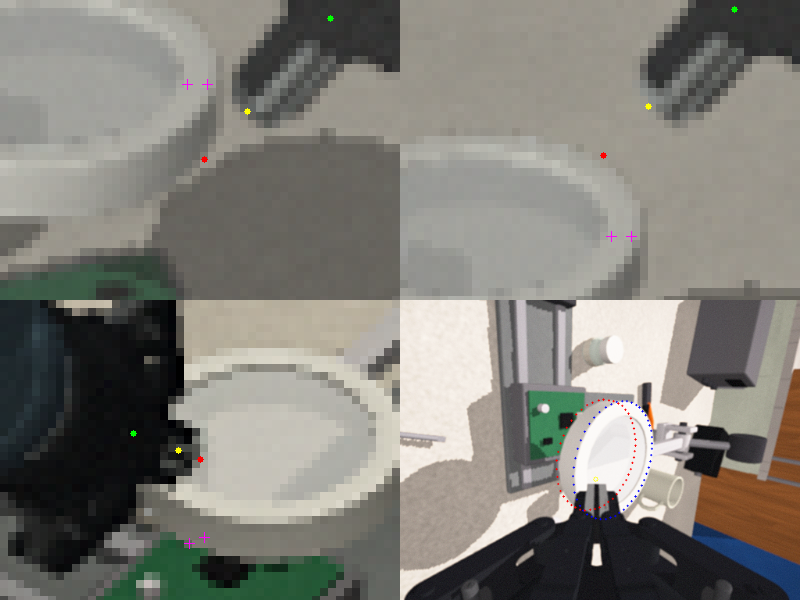

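Tiles: the visible finger end lies near the yellow mark, about 20–25 mm short of the TCP along the tool axis (top tiles: tip at (258,118) against TCP at (204,159)). So the finger never reached under the edge. I'll back off, tilt more, and go in about 22 mm deeper.

Request:
step_arm([
  [[0,-0.0875,-0.16,0,0,0],[0,-0.0875,-0.16,0,0,0],[0,0,0,-1,0,0],[0,0,0,-1,0,0],[0,-0.138,0.097,0,0,0],[0,-0.138,0.097,0,0,0],[0,-0.138,0.097,0,0,0],[0,0,0,0,0,0]],
])

```text
t: 8.8
eef_pos: [583.9, 25.8, 88.3]
tcp_rot: [0.886, 0.011, -0.002, 0.463]
wrist_force: [-1.5, -1.0, -0.9]
finger_gap: 0.1
grasp_force: 0.0
```

Request:
step_arm([
  [[0,0,0,0,0,0],[0,0,0,0,0,0]],
])

```text
t: 8.97
eef_pos: [589.2, 27.7, 97.5]
tcp_rot: [0.887, 0.007, 0.004, 0.462]
wrist_force: [-0.1, 1.3, 0.9]
finger_gap: 0.1
grasp_force: 0.0
```

Run:
```python
from h import *
o=observe();Rt=R.from_quat(o['tcp_rot']).as_matrix();print(o['t'],o['joints'].round(3),o['eef_pos'],o['wrist_force'],Rt.round(3))
d=np.array([589,-55,97])-o['eef_pos'];print(Rt.T@d/200)
```

```text
8.9667 [-0.191  0.774 -0.491  1.67   1.026  1.636 -2.653] [589.23785816  27.73491859  97.53706964] [-0.05063154  1.33529485  0.87010758] [[ 1.     0.009  0.014]
 [ 0.017 -0.573 -0.819]
 [ 0.001  0.819 -0.573]]
[-0.00811104  0.23485347  0.3404605 ]
```

Request:
step_arm([
  [[0,0.047,0.068,0,0,0],[0,0.047,0.068,0,0,0],[0,0.047,0.068,0,0,0],[0,0.047,0.068,0,0,0],[0,0.047,0.068,0,0,0],[0,0,0,0,0,0],[0,0,0,0,0,0]],
])

```text
t: 9.55
eef_pos: [589.6, -58.0, 96.2]
tcp_rot: [0.887, 0.006, 0.003, 0.462]
wrist_force: [-0.1, 0.1, -1.2]
finger_gap: -0.0
grasp_force: 0.0
```

Run:
```python
from h import *
o=observe();I={n:cam(n) for n in('scene','wrist')}
Rt=R.from_quat(o['tcp_rot']).as_matrix();print(o['t'],o['joints'].round(3),o['eef_pos'],o['wrist_force'],Rt.round(3))
a=cv2.resize(I['scene']['pixels'][170:245,190:290,::-1],(400,300),interpolation=cv2.INTER_CUBIC)
for s in(0,25,40):
    r,c=proj(I['scene'],o['eef_pos']-Rt[:,2]*s);cv2.circle(a,(int((c-190)*4),int((r-170)*4)),2,(0,0,255),-1)
b=cv2.resize(I['wrist']['pixels'][140:340,150:417,::-1],(400,300),interpolation=cv2.INTER_CUBIC)
cv2.imwrite('pics/g.png',np.hstack([a,b]))
```

```text
9.55 [-0.083  0.72  -0.457  1.762  1.08   1.541 -2.612] [589.55910242 -57.95764353  96.23754468] [-0.06906937  0.10240209 -1.18178077] [[ 1.     0.007  0.011]
 [ 0.013 -0.572 -0.82 ]
 [ 0.     0.82  -0.572]]
```

View pics/g.png

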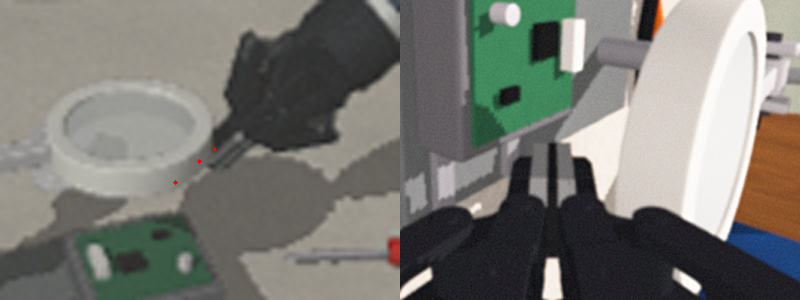

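Right (wrist): pad tips at (548,145) reach past the ring's lower front rim at (622,190), on its under side. Left: tip goes behind the ring's rim at (210,165). The tip is now under the edge, so I'll lift a little and check whether the edge stays fixed in the wrist view.

Request:
step_arm([
  [[0,0.035,-0.02,0,0,0],[0,0.035,-0.02,0,0,0],[0,0.035,-0.02,0,0,0],[0,0.035,-0.02,0,0,0],[0,0.037,-0.02,0,0,0],[0,0.037,-0.02,0,0,0]],
])

```text
t: 10.15
eef_pos: [589.8, -56.1, 144.7]
tcp_rot: [0.888, 0.009, 0.004, 0.459]
wrist_force: [-3.0, 6.3, -0.1]
finger_gap: -0.2
grasp_force: 2.8
```

```bash
cat > chk.py <<'E'
from h import *
np.set_printoptions(precision=3,suppress=True)
o=observe();I={n:cam(n) for n in('scene','wrist')}
Rt=R.from_quat(o['tcp_rot']).as_matrix();print(o['t'],o['joints'],o['eef_pos'],o['wrist_force'],o['torque'])
for n in('wrist','scene'):
    for k in('front_edge','counterweight'): print(n,k,tip_of(n,k)[:1],spot_in(n,k)[:1] if k=='front_edge' else '')
print('lowered cw proj',proj(I['scene'],[589,-310,230]))
E
python3 chk.py
```

```text
10.15 [-0.069  0.642 -0.477  1.76   1.052  1.573 -2.543] [589.758 -56.078 144.699] [-3.049  6.314 -0.06 ] [ 1.685  0.307 -0.413]
wrist front_edge [{'location': [259.2, 275.0], 'p': 0.93}] [{'location': [200.5, 325.5], 'p': 0.97}]
wrist counterweight [{'location': [187.1, 421.8], 'p': 0.92}] 
scene front_edge [{'location': [189.8, 240.6], 'p': 0.64}] [{'location': [197.7, 210.1], 'p': 0.61}]
scene counterweight [{'location': [195.1, 138.6], 'p': 0.8}] 
lowered cw proj [np.float64(194.8041002088331), np.float64(143.0074161297673)]
```

Request:
step_arm([
  [[0,0,0,0,0,0],[0,0,0,0,0,0]],
])

```text
t: 10.72
eef_pos: [590.8, -56.5, 144.8]
tcp_rot: [0.888, 0.009, 0.005, 0.46]
wrist_force: [-0.6, 6.6, 0.1]
finger_gap: 0.1
grasp_force: 2.6
```

```bash
cat >> chk.py <<'E'
from scipy.optimize import minimize
w=I['wrist'];T=np.linalg.inv(w['tool_from_camera']);Kw=w['camera_matrix']
def wp(p):
    q=T@np.r_[Rt.T@(p-o['eef_pos']),1];u=q[:2]/q[2];u=u*(1+w['k1']*(u@u));return [Kw[1,1]*u[1]+Kw[1,2],Kw[0,0]*u[0]+Kw[0,2]]
def pt(l,h,th): return np.array([590,-259+l*np.cos(th)-h*np.sin(th),150+l*np.sin(th)+h*np.cos(th)])
for th in np.arange(0,1.5,.1):
    e=pt(227,-12,th);d=Rt.T@(e-o['eef_pos'])
    print(round(th,1),'edge wrist',np.round(wp(e)),'scene',np.round(proj(I['scene'],e)),'centre w',np.round(wp(pt(165,0,th))),'s',np.round(proj(I['scene'],pt(165,0,th))),'cw s',np.round(proj(I['scene'],pt(-45,80,th))),'w',np.round(wp(pt(-45,80,th))),'tool y,z',d[1:].round(0))
E
python3 chk.py
```

```text
10.7167 [-0.069  0.643 -0.477  1.759  1.054  1.573 -2.543] [590.792 -56.48  144.842] [-0.578  6.552  0.14 ] [ 1.547  0.127 -0.228]
wrist front_edge [{'location': [256.8, 274.0], 'p': 0.96}] [{'location': [198.1, 324.2], 'p': 0.92}]
wrist counterweight [{'location': [188.6, 422.0], 'p': 0.85}] 
scene front_edge [{'location': [191.1, 240.5], 'p': 0.68}] [{'location': [198.5, 210.3], 'p': 0.81}]
scene counterweight [{'location': [195.2, 141.5], 'p': 0.95}] 
lowered cw proj [np.float64(194.8041002088331), np.float64(143.0074161297673)]
0.0 edge wrist [241. 218.] scene [203. 242.] centre w [216. 285.] s [204. 222.] cw s [195. 145.] w [180. 431.] tool y,z [-20. -16.]
0.1 edge wrist [252. 248.] scene [197. 242.] centre w [221. 306.] s [199. 222.] cw s [197. 143.] w [178. 427.] tool y,z [ -1. -29.]
0.2 edge wrist [262. 286.] scene [190. 241.] centre w [225. 329.] s [195. 221.] cw s [199. 140.] w [177. 422.] tool y,z [ 19. -40.]
0.3 edge wrist [272. 331.] scene [184. 240.] centre w [228. 354.] s [190. 219.] cw s [201. 138.] w [175. 417.] tool y,z [ 39. -50.]
0.4 edge wrist [281. 381.] scene [
[... 717 characters left out ...]
131.] w [168. 381.] tool y,z [173. -59.]
1.0 edge wrist [275. 641.] scene [149. 208.] centre w [227. 512.] s [167. 194.] cw s [221. 132.] w [167. 374.] tool y,z [195. -53.]
1.1 edge wrist [267. 657.] scene [146. 201.] centre w [224. 524.] s [165. 188.] cw s [224. 132.] w [166. 367.] tool y,z [216. -44.]
1.2 edge wrist [257. 665.] scene [143. 193.] centre w [220. 532.] s [164. 182.] cw s [226. 133.] w [166. 361.] tool y,z [236. -34.]
1.3 edge wrist [247. 666.] scene [141. 185.] centre w [215. 536.] s [163. 176.] cw s [229. 134.] w [165. 354.] tool y,z [255. -21.]
1.4 edge wrist [237. 662.] scene [140. 176.] centre w [211. 538.] s [163. 170.] cw s [231. 136.] w [165. 348.] tool y,z [273.  -7.]
```

The head is held at θ ≈ 0.18, and the ring, edge and counterweight detections all agree. The 6 N sideways force suggests I'm pressing too far in, so I'll draw back a little along the finger.

Request:
step_arm([
  [[0,0,-0.02,0,0,0],[0,0,-0.015,0,0,0],[0,0,0,0,0,0]],
])

```text
t: 11.37
eef_pos: [590.6, -53.9, 149.6]
tcp_rot: [0.887, 0.007, 0.005, 0.462]
wrist_force: [0.6, 1.1, -0.6]
finger_gap: 0.3
grasp_force: 1.0
```

```bash
python3 chk.py | head -11
```

```text
11.3667 [-0.074  0.64  -0.477  1.753  1.05   1.584 -2.542] [590.607 -53.936 149.595] [ 0.586  1.083 -0.6  ] [ 1.283 -0.038  0.064]
wrist front_edge [{'location': [254.8, 262.7], 'p': 0.68}] [{'location': [197.7, 316.1], 'p': 0.75}]
wrist counterweight [{'location': [181.6, 419.7], 'p': 0.83}] 
scene front_edge [{'location': [190.0, 242.8], 'p': 0.78}] [{'location': [197.8, 213.4], 'p': 0.59}]
scene counterweight [] 
lowered cw proj [np.float64(194.8041002088331), np.float64(143.0074161297673)]
0.0 edge wrist [238. 215.] scene [203. 242.] centre w [214. 281.] s [204. 222.] cw s [195. 145.] w [178. 426.] tool y,z [-22. -11.]
0.1 edge wrist [248. 244.] scene [197. 242.] centre w [218. 301.] s [199. 222.] cw s [197. 143.] w [176. 422.] tool y,z [ -4. -24.]
0.2 edge wrist [258. 281.] scene [190. 241.] centre w [222. 324.] s [195. 221.] cw s [199. 140.] w [175. 417.] tool y,z [ 16. -36.]
0.3 edge wrist [267. 324.] scene [184. 240.] centre w [225. 348.] s [190. 219.] cw s [201. 138.] w [173. 412.] tool y,z [ 37. -45.]
0.4 edge wrist [275. 372.] scene [178. 237.] centre w [228. 373.] s [186. 217.] cw s [204. 136.] w [172. 407.] tool y,z [ 59. -52.]
```

Request:
step_arm([
  [[0,0.038,-0.019,0,0,0],[0,0.038,-0.018,0,0,0],[0,0.039,-0.017,0,0,0],[0,0.04,-0.015,0,0,0],[0,0.04,-0.013,0,0,0]],
])

```text
t: 12.18
eef_pos: [589.9, -63.7, 191.4]
tcp_rot: [0.887, 0.007, 0.004, 0.462]
wrist_force: [0.3, 1.3, -0.5]
finger_gap: 0.0
grasp_force: 0.9
```

```bash
python3 chk.py | head -12
```

```text
12.1833 [-0.051  0.574 -0.485  1.75   1.033  1.608 -2.476] [589.942 -63.668 191.427] [ 0.331  1.25  -0.517] [ 1.284  0.045 -0.052]
wrist front_edge [{'location': [253.4, 262.4], 'p': 0.71}] [{'location': [191.1, 299.3], 'p': 0.92}]
wrist counterweight [{'location': [180.1, 371.6], 'p': 0.79}] 
scene front_edge [{'location': [182.8, 241.1], 'p': 0.82}] [{'location': [194.0, 210.4], 'p': 0.59}]
scene counterweight [{'location': [199.6, 136.8], 'p': 0.79}] 
lowered cw proj [np.float64(194.8041002088331), np.float64(143.0074161297673)]
0.0 edge wrist [226. 158.] scene [203. 242.] centre w [205. 230.] s [204. 222.] cw s [195. 145.] w [174. 387.] tool y,z [-62.   5.]
0.1 edge wrist [234. 181.] scene [197. 242.] centre w [209. 247.] s [199. 222.] cw s [197. 143.] w [173. 384.] tool y,z [-43.  -8.]
0.2 edge wrist [243. 210.] scene [190. 241.] centre w [213. 267.] s [195. 221.] cw s [199. 140.] w [171. 380.] tool y,z [-24. -20.]
0.3 edge wrist [250. 245.] scene [184. 240.] centre w [215. 288.] s [190. 219.] cw s [201. 138.] w [170. 376.] tool y,z [ -3. -29.]
0.4 edge wrist [257. 286.] scene [178. 237.] centre w [218. 310.] s [186. 217.] cw s [204. 136.] w [168. 372.] tool y,z [ 19. -36.]
0.5 edge wrist [262. 330.] scene [172. 234.] centre w [219. 334.] s [182. 214.] cw s [207. 134.] w [167. 367.] tool y,z [ 41. -40.]
```

Edge stays fixed in the wrist view at (253,262), θ ≈ 0.35, with a steady light force. I'll continue.

Request:
step_arm([
  [[0,0.04,-0.013,0,0,0],[0,0.041,-0.011,0,0,0],[0,0.041,-0.009,0,0,0],[0,0.042,-0.007,0,0,0],[0,0.042,-0.005,0,0,0],[0,0.042,-0.003,0,0,0]],
])

```text
t: 13.08
eef_pos: [590.3, -84.6, 237.4]
tcp_rot: [0.887, 0.007, 0.004, 0.462]
wrist_force: [-1.3, 1.9, -0.4]
finger_gap: 0.3
grasp_force: 0.9
```

```bash
python3 chk.py | sed -n '1,6p;10,15p'
```

```text
13.0833 [-0.014  0.5   -0.487  1.746  1.024  1.621 -2.392] [590.302 -84.552 237.368] [-1.315  1.892 -0.394] [ 1.099  0.109 -0.138]
wrist front_edge [{'location': [257.6, 263.7], 'p': 0.6}] [{'location': [194.5, 291.5], 'p': 0.84}]
wrist counterweight [{'location': [172.0, 322.4], 'p': 0.89}] 
scene front_edge [{'location': [166.1, 233.0], 'p': 0.8}] [{'location': [188.5, 201.6], 'p': 0.64}]
scene counterweight [{'location': [203.7, 134.0], 'p': 0.76}] 
lowered cw proj [np.float64(194.8041002088331), np.float64(143.0074161297673)]
0.3 edge wrist [243. 162.] scene [184. 240.] centre w [211. 222.] s [190. 219.] cw s [201. 138.] w [168. 337.] tool y,z [-52. -19.]
0.4 edge wrist [248. 196.] scene [178. 237.] centre w [213. 243.] s [186. 217.] cw s [204. 136.] w [167. 334.] tool y,z [-31. -26.]
0.5 edge wrist [253. 235.] scene [172. 234.] centre w [215. 264.] s [182. 214.] cw s [207. 134.] w [166. 330.] tool y,z [ -9. -31.]
0.6 edge wrist [256. 276.] scene [167. 231.] centre w [215. 286.] s [178. 211.] cw s [210. 133.] w [165. 326.] tool y,z [ 14. -34.]
0.7 edge wrist [256. 318.] scene [162. 226.] centre w [215. 308.] s [175. 208.] cw s [212. 132.] w [164. 321.] tool y,z [ 37. -34.]
0.8 edge wrist [255. 359.] scene [157. 221.] centre w [214. 329.] s [172. 203.] cw s [215. 132.] w [163. 316.] tool y,z [ 59. -32.]
```

Request:
step_arm([
  [[0,0.042,-0.002,0,0,0],[0,0.0425,0,0,0,0],[0,0.0425,0.002,0,0,0],[0,0.0425,0.004,0,0,0],[0,0.042,0.005,0,0,0],[0,0.042,0.007,0,0,0],[0,0.042,0.009,0,0,0]],
])

```text
t: 14.07
eef_pos: [590.1, -121.0, 284.2]
tcp_rot: [0.887, 0.007, 0.004, 0.462]
wrist_force: [-5.2, 5.9, 5.8]
finger_gap: -0.1
grasp_force: 5.0
```

```bash
python3 chk.py | sed -n '1,6p;13,19p'
```

```text
14.0667 [ 0.043  0.421 -0.48   1.743  1.025  1.614 -2.288] [ 590.088 -121.043  284.175] [-5.245  5.881  5.762] [ 0.631  0.676 -0.957]
wrist front_edge [{'location': [258.5, 266.5], 'p': 0.63}] [{'location': [199.7, 268.2], 'p': 0.65}]
wrist counterweight [{'location': [309.0, 62.6], 'p': 0.31}] 
scene front_edge [{'location': [154.5, 219.8], 'p': 0.94}] [{'location': [180.8, 192.5], 'p': 0.66}]
scene counterweight [{'location': [214.8, 131.8], 'p': 0.58}] 
lowered cw proj [np.float64(194.8041002088331), np.float64(143.0074161297673)]
0.6 edge wrist [257. 165.] scene [167. 231.] centre w [216. 206.] s [178. 211.] cw s [210. 133.] w [165. 285.] tool y,z [-45. -37.]
0.7 edge wrist [258. 208.] scene [162. 226.] centre w [216. 229.] s [175. 208.] cw s [212. 132.] w [164. 281.] tool y,z [-22. -37.]
0.8 edge wrist [256. 251.] scene [157. 221.] centre w [215. 251.] s [172. 203.] cw s [215. 132.] w [163. 277.] tool y,z [  0. -35.]
0.9 edge wrist [253. 291.] scene [153. 215.] centre w [213. 272.] s [169. 199.] cw s [218. 131.] w [162. 273.] tool y,z [ 22. -31.]
1.0 edge wrist [248. 328.] scene [149. 208.] centre w [211. 291.] s [167. 194.] cw s [221. 132.] w [161. 268.] tool y,z [ 44. -25.]
1.1 edge wrist [241. 359.] scene [146. 201.] centre w [208. 309.] s [165. 188.] cw s [224. 132.] w [160. 263.] tool y,z [ 65. -16.]
1.2 edge wrist [234. 384.] scene [143. 193.] centre w [205. 324.] s [164. 182.] cw s [226. 133.] w [160. 258.] tool y,z [85. -5.]
```

θ ≈ 0.84, past balance, but the finger is pressing in along its axis again, so I'll ease back and then push a bit further.

Request:
step_arm([
  [[0,0.01,-0.02,0,0,0],[0,0.025,-0.015,0,0,0],[0,0.041,-0.002,0,0,0],[0,0.041,0.003,0,0,0],[0,0,0,0,0,0]],
])

```text
t: 14.88
eef_pos: [591.7, -132.3, 307.3]
tcp_rot: [0.887, 0.005, 0.005, 0.463]
wrist_force: [0.1, -0.3, 0.4]
finger_gap: 0.4
grasp_force: 0.0
```

```bash
python3 chk.py | sed -n '1,6p;13,21p'
```

```text
14.8833 [ 0.058  0.391 -0.474  1.728  1.023  1.62  -2.244] [ 591.659 -132.271  307.267] [ 0.125 -0.26   0.418] [ 0.822 -0.054  0.011]
wrist front_edge [{'location': [253.4, 266.4], 'p': 0.6}] [{'location': [197.3, 257.4], 'p': 0.67}]
wrist counterweight [] 
scene front_edge [{'location': [148.5, 214.1], 'p': 0.8}] [{'location': [178.4, 190.0], 'p': 0.65}]
scene counterweight [{'location': [218.5, 131.7], 'p': 0.75}] 
lowered cw proj [np.float64(194.8041002088331), np.float64(143.0074161297673)]
0.6 edge wrist [256. 121.] scene [167. 231.] centre w [216. 174.] s [178. 211.] cw s [210. 133.] w [165. 267.] tool y,z [-71. -33.]
0.7 edge wrist [257. 163.] scene [162. 226.] centre w [216. 196.] s [175. 208.] cw s [212. 132.] w [164. 264.] tool y,z [-48. -33.]
0.8 edge wrist [255. 205.] scene [157. 221.] centre w [215. 218.] s [172. 203.] cw s [215. 132.] w [163. 260.] tool y,z [-25. -31.]
0.9 edge wrist [252. 245.] scene [153. 215.] centre w [213. 239.] s [169. 199.] cw s [218. 131.] w [162. 256.] tool y,z [ -3. -27.]
1.0 edge wrist [246. 283.] scene [149. 208.] centre w [211. 259.] s [167. 194.] cw s [221. 132.] w [161. 251.] tool y,z [ 19. -21.]
1.1 edge wrist [240. 315.] scene [146. 201.] centre w [208. 277.] s [165. 188.] cw s [224. 132.] w [161. 246.] tool y,z [ 40. -12.]
1.2 edge wrist [233. 343.] scene [143. 193.] centre w [205. 293.] s [164. 182.] cw s [226. 133.] w [160. 241.] tool y,z [60. -1.]
1.3 edge wrist [226. 364.] scene [141. 185.] centre w [201. 306.] s [163. 176.] cw s [229. 134.] w [160. 236.] tool y,z [79. 11.]
1.4 edge wrist [218. 380.] scene [140. 176.] centre w [197. 317.] s [163. 170.] cw s [231. 136.] w [160. 231.] tool y,z [96. 26.]
```

Request:
step_arm([
  [[0,0,-0.08,0,0,0],[0,0,-0.12,0,0,0],[0,0,-0.12,0,0,0],[0,0,-0.12,0,0,0],[0,0,0,0,0,0],[0,0,0,0,0,0],[0,0,0,0,0,0]],
])

```text
t: 15.87
eef_pos: [589.8, -58.3, 354.5]
tcp_rot: [0.887, 0.007, 0.003, 0.462]
wrist_force: [-0.1, -0.1, -0.1]
finger_gap: -0.1
grasp_force: 0.0
```

```bash
python3 chk.py | sed -n '1,6p;13,21p'
```

```text
15.8667 [-0.033  0.392 -0.514  1.629  0.98   1.764 -2.234] [589.838 -58.309 354.475] [-0.057 -0.085 -0.075] [ 0.852  0.052 -0.018]
wrist front_edge [{'location': [191.2, 354.8], 'p': 0.98}] [{'location': [176.4, 306.6], 'p': 0.78}]
wrist counterweight [{'location': [157.7, 232.8], 'p': 0.6}] 
scene front_edge [{'location': [137.4, 171.9], 'p': 0.86}] [{'location': [179.4, 163.6], 'p': 0.74}]
scene counterweight [{'location': [228.0, 136.4], 'p': 0.58}] 
lowered cw proj [np.float64(194.8041002088331), np.float64(143.0074161297673)]
0.6 edge wrist [202. 171.] scene [167. 231.] centre w [184. 199.] s [178. 211.] cw s [210. 133.] w [155. 267.] tool y,z [-67.  55.]
0.7 edge wrist [203. 198.] scene [162. 226.] centre w [184. 215.] s [175. 208.] cw s [212. 132.] w [154. 264.] tool y,z [-44.  54.]
0.8 edge wrist [202. 225.] scene [157. 221.] centre w [184. 230.] s [172. 203.] cw s [215. 132.] w [153. 261.] tool y,z [-22.  56.]
0.9 edge wrist [201. 252.] scene [153. 215.] centre w [183. 246.] s [169. 199.] cw s [218. 131.] w [153. 257.] tool y,z [ 1. 61.]
1.0 edge wrist [199. 276.] scene [149. 208.] centre w [182. 260.] s [167. 194.] cw s [221. 132.] w [152. 253.] tool y,z [23. 67.]
1.1 edge wrist [196. 299.] scene [146. 201.] centre w [180. 273.] s [165. 188.] cw s [224. 132.] w [152. 249.] tool y,z [44. 76.]
1.2 edge wrist [193. 318.] scene [143. 193.] centre w [179. 285.] s [164. 182.] cw s [226. 133.] w [151. 245.] tool y,z [64. 86.]
1.3 edge wrist [190. 334.] scene [141. 185.] centre w [177. 296.] s [163. 176.] cw s [229. 134.] w [151. 241.] tool y,z [83. 99.]
1.4 edge wrist [186. 347.] scene [140. 176.] centre w [175. 304.] s [163. 170.] cw s [231. 136.] w [151. 236.] tool y,z [100. 113.]
```

The magnifier is up at its stop (θ ≈ 1.45). Now I'll turn the tool down for the carriage.

Request:
step_arm([
  [[-0.12,0,0,1,0,0],[-0.12,0,0,1,0,0],[-0.12,0,0,1,0,0],[-0.1,0,0,1,0,0],[0,0,0,1,0,0],[0,0,0,1,0,0],[0,0,0,1,0,0],[0,0,0,1,0,0]],
])

```text
t: 16.93
eef_pos: [498.2, -58.8, 356.4]
tcp_rot: [0.992, 0.008, 0.003, 0.129]
wrist_force: [-0.7, 0.5, -0.7]
finger_gap: -0.2
grasp_force: 0.0
```

Request:
step_arm([
  [[0,0,0,1,0,0],[0,0,0,1,0,0],[0,0,0,1,0,0],[0,0,0,0,0,0],[0,0,0,0,0,0]],
])

```text
t: 17.35
eef_pos: [497.7, -61.0, 355.0]
tcp_rot: [1.0, 0.006, -0.0, 0.001]
wrist_force: [0.2, 0.1, -1.0]
finger_gap: 0.0
grasp_force: 0.0
```

```bash
cat > c2.py <<'E'
from h import *
np.set_printoptions(precision=3,suppress=True)
o=observe();I={n:cam(n) for n in('scene','side','wrist')}
Rt=R.from_quat(o['tcp_rot']).as_matrix();print(o['t'],o['joints'],o['eef_pos'],o['wrist_force']);print(Rt)
for n in('scene','side'):
    for k,z in(('push_face',35),('spool',0),('front_edge',375)):
        t=tip_of(n,k)[:1]
        if t: print(n,k,t,atz(I[n],t[0]['location'],z).round(0))
w=I['wrist'];K=w['camera_matrix']
for k,z in(('push_face',35),('spool',0)):
    t=tip_of('wrist',k)[:1]
    if t:
        rc=t[0]['location'];d=np.array([(rc[1]-K[0,2])/K[0,0],(rc[0]-K[1,2])/K[1,1]]);u=d.copy()
        for _ in range(20):u=d/(1+w['k1']*(u@u))
        T=w['tool_from_camera'];v=Rt@T[:3,:3]@np.r_[u,1];c=o['eef_pos']+Rt@T[:3,3];print('wrist',k,t,(c+v*(z-c[2])/v[2]).round(0))
E
python3 c2.py
```

```text
17.35 [ 0.412  0.018 -0.376  1.723  0.008  1.402 -1.524] [497.697 -60.969 355.   ] [ 0.207  0.06  -1.041]
[[ 1.     0.013 -0.001]
 [ 0.013 -1.    -0.002]
 [-0.001  0.002 -1.   ]]
scene push_face [{'location': [232.6, 223.2], 'p': 0.88}] [584. -92.  35.]
scene spool [{'location': [212.4, 206.0], 'p': 0.7}] [ 413. -102.    0.]
scene front_edge [{'location': [136.2, 171.5], 'p': 0.85}] [ 567. -216.  375.]
side push_face [{'location': [197.0, 275.8], 'p': 0.91}] [562. -99.  35.]
side spool [{'location': [217.0, 311.9], 'p': 0.56}] [ 411. -111.    0.]
side front_edge [{'location': [101.7, 293.0], 'p': 0.95}] [ 578. -229.  375.]
wrist push_face [{'location': [115.3, 271.6], 'p': 0.9}] [560. -94.  35.]
wrist spool [{'location': [194.4, 271.3], 'p': 0.74}] [ 412. -101.    0.]
```

Request:
step_arm([
  [[0.0075,0.02,0.19,0,0,0],[0.0075,0.02,0.19,0,0,0],[0.0075,0.02,0.19,0,0,0],[0.0075,0.02,0.19,0,0,0],[0.0075,0.02,0.19,0,0,0],[0.0075,0.02,0.19,0,0,0],[0.0075,0.02,0.17,0,0,0],[0.0075,0.02,0.12,0,0,0]],
])

```text
t: 18.57
eef_pos: [508.4, -90.8, 65.8]
tcp_rot: [1.0, 0.008, -0.002, -0.0]
wrist_force: [-0.4, -0.2, -1.0]
finger_gap: 0.2
grasp_force: 0.0
```

Request:
step_arm([
  [[0,0,0.05,0,0,0],[0,0,0.05,0,0,0],[0,0,0,0,0,0],[0,0,0,0,0,0]],
])

```text
t: 18.9
eef_pos: [511.6, -90.5, 50.1]
tcp_rot: [1.0, 0.009, 0.001, 0.0]
wrist_force: [0.6, 0.3, 0.6]
finger_gap: -0.1
grasp_force: 0.0
```

```bash
python3 c2.py
python3 - <<'E'
import cv2,glob,numpy as np
f=lambda n:cv2.imread(max(glob.glob(f'pics/{n}_*'),key=lambda s:float(s.split('_')[1][:-4])))
a=f('scene')[120:280,120:300];cv2.imwrite('pics/k.png',np.hstack([cv2.resize(a,(400,356),interpolation=cv2.INTER_CUBIC),cv2.resize(f('wrist'),(400,356))]))
E
```

```text
18.9 [ 0.39   0.362 -0.336  2.015  0.165  0.789 -1.596] [511.602 -90.506  50.081] [0.575 0.295 0.65 ]
[[ 1.     0.017  0.002]
 [ 0.017 -1.     0.   ]
 [ 0.002  0.    -1.   ]]
scene push_face [{'location': [232.3, 220.7], 'p': 0.91}] [579. -99.  35.]
scene spool [{'location': [211.7, 204.9], 'p': 0.72}] [ 407. -104.    0.]
scene front_edge [{'location': [136.5, 170.0], 'p': 0.57}] [ 568. -219.  375.]
side push_face [{'location': [197.5, 277.1], 'p': 0.77}] [ 557. -100.   35.]
side spool [{'location': [219.9, 308.9], 'p': 0.67}] [413. -92.   0.]
wrist push_face [{'location': [146.7, 257.4], 'p': 0.77}] [563. -93.  35.]
wrist spool [{'location': [308.1, 259.8], 'p': 0.54}] [ 410. -100.   -0.]
```

View pics/k.png

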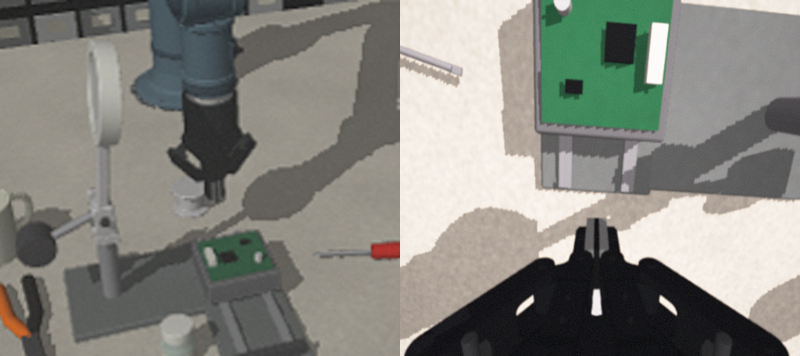

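Left: magnifier stands upright at (105,95); the finger is down at (213,190) before the carriage, clear of the spool. Right: pad tips at (597,220) point at the middle of the carriage's near face at (600,135). I'll lower and push.

Request:
step_arm([
  [[0,0,0.05,0,0,0],[0,0,0.05,0,0,0],[0,0,0.03,0,0,0],[0,0,0,0,0,0],[0.04,0,0,0,0,0],[0.05,0,0,0,0,0],[0.05,0,0,0,0,0],[0.03,0,0,0,0,0]],
])

```text
t: 20.12
eef_pos: [547.8, -90.1, 24.0]
tcp_rot: [1.0, 0.009, 0.002, -0.0]
wrist_force: [0.1, -0.2, 0.4]
finger_gap: 0.3
grasp_force: 0.0
```

Request:
step_arm([
  [[0.03,0,0,0,0,0],[0.03,0,0,0,0,0],[0.03,0,0,0,0,0],[0.03,0,0,0,0,0],[0.03,0,0,0,0,0]],
])

```text
t: 20.53
eef_pos: [574.6, -90.7, 23.3]
tcp_rot: [1.0, 0.008, -0.0, 0.001]
wrist_force: [-2.4, -1.0, 2.0]
finger_gap: -0.0
grasp_force: 1.8
```

```bash
python3 c2.py
```

```text
20.5333 [ 0.341  0.5   -0.31   1.875  0.207  0.798 -1.634] [574.647 -90.663  23.286] [-2.352 -0.95   1.958]
[[ 1.     0.016 -0.001]
 [ 0.016 -1.    -0.001]
 [-0.001  0.001 -1.   ]]
scene push_face [{'location': [233.0, 222.2], 'p': 0.68}] [584. -95.  35.]
scene spool [{'location': [211.7, 205.6], 'p': 0.47}] [ 408. -102.    0.]
side push_face [{'location': [198.3, 272.7], 'p': 0.9}] [568. -87.  35.]
side spool [{'location': [220.9, 310.4], 'p': 0.84}] [406. -91.   0.]
wrist push_face [{'location': [223.7, 258.4], 'p': 0.57}] [584. -94.  35.]
```

Request:
step_arm([
  [[0.035,0,0,0,0,0],[0.035,0,0,0,0,0],[0.035,0,0,0,0,0],[0.035,0,0,0,0,0],[0.035,0,0,0,0,0],[0.035,0,0,0,0,0],[0.035,0,0,0,0,0],[0.035,0,0,0,0,0]],
])

```text
t: 21.75
eef_pos: [631.6, -89.4, 23.3]
tcp_rot: [1.0, 0.008, 0.0, 0.0]
wrist_force: [-2.3, -1.5, 2.4]
finger_gap: -0.3
grasp_force: 1.4
```

Request:
step_arm([
  [[0.03,0,0,0,0,0],[0.03,0,0,0,0,0],[0,0,0,0,0,0]],
])

```text
t: 22.0
eef_pos: [645.1, -87.9, 23.6]
tcp_rot: [1.0, 0.008, 0.002, -0.001]
wrist_force: [0.9, -0.2, 0.6]
finger_gap: 0.2
grasp_force: 0.1
```

```bash
python3 c2.py
```

```text
22.0 [ 0.302  0.603 -0.298  1.703  0.219  0.865 -1.643] [645.079 -87.94   23.611] [ 0.901 -0.241  0.57 ]
[[ 1.     0.017  0.004]
 [ 0.017 -1.     0.001]
 [ 0.004 -0.001 -1.   ]]
scene push_face [{'location': [250.2, 228.4], 'p': 0.73}] [ 667. -103.   35.]
scene spool [{'location': [210.9, 202.5], 'p': 0.67}] [ 399. -111.    0.]
scene front_edge [{'location': [138.8, 168.9], 'p': 0.84}] [ 581. -225.  375.]
side push_face [{'location': [189.1, 257.3], 'p': 0.79}] [646. -99.  35.]
side spool [{'location': [221.0, 311.3], 'p': 0.65}] [403. -92.   0.]
side front_edge [{'location': [97.3, 292.5], 'p': 0.66}] [ 595. -254.  375.]
wrist push_face [{'location': [221.9, 264.4], 'p': 0.7}] [655. -95.  35.]
```

Not at the stop yet. I'll go on slowly, watching for the force to rise.

Request:
step_arm([
  [[0.02,0,0,0,0,0],[0.02,0,0,0,0,0],[0.015,0,0,0,0,0]],
])

```text
t: 22.8
eef_pos: [653.3, -89.0, 23.0]
tcp_rot: [1.0, 0.008, -0.001, 0.0]
wrist_force: [-2.3, -0.9, 1.8]
finger_gap: 0.2
grasp_force: 0.8
```

Request:
step_arm([
  [[0.01,0,0,0,0,0],[0.01,0,0,0,0,0],[0,0,0,0,0,0]],
])

```text
t: 23.05
eef_pos: [658.2, -88.8, 23.2]
tcp_rot: [1.0, 0.008, 0.0, 0.0]
wrist_force: [-0.4, -0.8, 1.3]
finger_gap: 0.3
grasp_force: 0.5
```

Request:
step_arm([
  [[0.01,0,0,0,0,0],[0.01,0,0,0,0,0],[0.01,0,0,0,0,0]],
])

```text
t: 23.3
eef_pos: [659.6, -88.7, 22.8]
tcp_rot: [1.0, 0.008, -0.005, 0.0]
wrist_force: [-11.1, -0.9, 8.2]
finger_gap: 0.1
grasp_force: 7.2
```

Request:
step_arm([
  [[0.01,0,0,0,0,0],[0.01,0,0,0,0,0],[0.01,0,0,0,0,0]],
])

```text
t: 23.55
eef_pos: [659.5, -88.8, 22.6]
tcp_rot: [1.0, 0.008, -0.011, 0.001]
wrist_force: [-21.4, -1.1, 17.7]
finger_gap: 0.1
grasp_force: 14.3
```

Force has risen with no more travel at TCP x = 659.5, which matches the predicted home position (657–662). I'll withdraw straight back, then up.

Request:
step_arm([
  [[-0.04,0,0,0,0,0],[-0.08,0,0,0,0,0],[-0.1,0,0,0,0,0],[-0.1,0,0,0,0,0],[0,0,-0.15,0,0,0],[0,0,-0.19,0,0,0],[0,0,-0.15,0,0,0],[0,0,0,0,0,0]],
])

```text
t: 24.22
eef_pos: [612.9, -88.7, 129.7]
tcp_rot: [1.0, 0.009, 0.009, 0.001]
wrist_force: [1.7, -0.3, 1.6]
finger_gap: 0.2
grasp_force: 0.0
```

```bash
python3 c2.py
python3 - <<'E'
import cv2,glob,numpy as np
f=lambda n:cv2.imread(max(glob.glob(f'pics/{n}_*'),key=lambda s:float(s.split('_')[1][:-4])))
c=lambda n,r,q:cv2.resize(f(n)[r:r+160,q:q+180],(400,356),interpolation=cv2.INTER_CUBIC)
cv2.imwrite('pics/z.png',np.hstack([c('scene',140,100),c('side',80,190)]))
E
```

```text
24.2167 [ 0.35   0.412 -0.337  1.741  0.159  0.998 -1.598] [612.93  -88.686 129.678] [ 1.668 -0.285  1.586]
[[ 1.     0.017  0.017]
 [ 0.017 -1.    -0.001]
 [ 0.017  0.001 -1.   ]]
scene push_face [{'location': [249.6, 230.0], 'p': 0.79}] [666. -97.  35.]
scene spool [{'location': [212.0, 203.2], 'p': 0.56}] [ 407. -111.    0.]
scene front_edge [{'location': [135.7, 171.3], 'p': 0.91}] [ 564. -215.  375.]
side push_face [{'location': [188.9, 253.4], 'p': 0.84}] [659. -91.  35.]
side spool [{'location': [173.2, 339.0], 'p': 0.6}] [ 431. -398.    0.]
side front_edge [{'location': [98.2, 292.9], 'p': 0.64}] [ 591. -250.  375.]
wrist push_face [{'location': [125.7, 260.4], 'p': 0.9}] [675. -96.  35.]
wrist spool [{'location': [330.4, 258.5], 'p': 0.63}] [ 416. -101.    0.]
```

View pics/z.png

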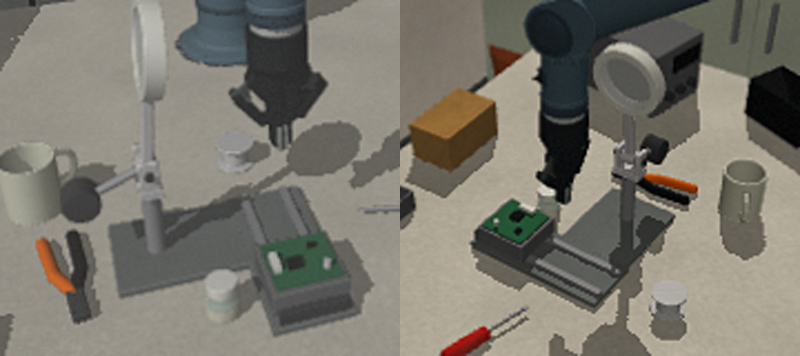

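Both views: magnifier upright, carriage at the far end against its stop (left panel (303,285)), spool, jar, pliers and mug in place, and the gripper clear of everything. Handing in.

Request:
step_arm([
  [[0,0,-0.1,0,0,0],[0,0,-0.05,0,0,0],[0,0,0,0,0,0],[0,0,0,0,0,0],[0,0,0,0,0,0]],
])

```text
t: 25.18
eef_pos: [605.4, -89.3, 150.8]
tcp_rot: [1.0, 0.008, -0.0, 0.0]
wrist_force: [-0.2, 1.0, 0.2]
finger_gap: -0.3
grasp_force: 0.0
```

```bash
python3 -c "
from station import *
print(hand_in())"
```

```text
the job is handed in; nothing more can be done
None
```

The job is handed in at about 25 s: the magnifier's head tipped back and stays raised on its own, the carriage is home against its stop, and the last camera views show the spool, jar, pliers and mug where they were; my first lift missed the head, so it took a second try.

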